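Set the idler preload of a friction drive at the tyre's high spot

ROBOT

A 6-joint arm with a two-finger parallel gripper is mounted at the origin on a cart in front of the work surface, level with it; the furniture and walls round the work are solid. World frame = base frame: x ahead of the robot, y to its left, z up, the work surface at z = 0. Lengths are in mm, angles in degrees, forces in N, time in s.
With the tool pointing down it reaches from about 250 to 800 mm from the base axis. Payload 3.9 kg.
Tool frame: the origin (TCP) lies between the finger pads; the fingertips stand env.tcp_to_tips ahead of it and the grasp point (between the pads) lies 8 mm behind it (env.tcp_to_tips is the distance from the TCP to the fingertips, in mm); z points along the fingers, y is the line along which they close (so a half turn about z gives the same grasp; the last joint's range is limited). The gripper opens to 85 mm and grips with 20 to 120 N. Pads are 22 mm wide; open, the fingers measure 114 mm over their backs; the gripper's body (76 mm by 85 mm) begins 54 mm behind the grasp point. The pads swing forward as they close: fully open they stand 13 mm farther back than shut.
Start: joints at [71.391, 14.897, -7.913, 67.191, 0, 90], TCP at [167.533, 497.542, 242.304] pointing down, gripper open.
Joint ranges: [-159.42, 159.42], [-47.68, 98.78], [-73.54, 78.23], [-108.79, 121.32], [-90, 84.71], [-180, 180]. Speed limits (degrees/s): [147.25, 147.25, 180, 180, 180, 180].

INTERFACE

Orientations are given as [roll, pitch, yaw] about the fixed x, y, z axes, in that order (R = Rz(yaw) Ry(pitch) Rx(roll)).
In Python, from bench import env, imaging, monitor gives the robot as it stands (env), with the cameras (imaging) and the readings (monitor).
- The arm moves only by the shell command python3 drive.py 'ROWS' [FORCE]. ROWS is a JSON list of rows, 1 to 12 of them, each an object with the fields aperture (the opening from 0.0 (shut) to 1.0 (fully open)), pos (a list: dx, dy, dz in units of 20 mm), rot (a list: a rotation vector rx, ry, rz in units of 2 degrees); a field left out counts as zero (the opening has to be given); each row is the pose to reach, as a shift and turn from the pose commanded when the command began, along the tool's axes at that moment; what a row does not reach only later rows make up. A row lasts 1/10 s, in which the tool goes at most 50 mm and 8.59 degrees, less where a joint would pass 70% of its speed; a pose out of reach is approached as far as the arm can. The fingers move at their own pace and stop on an object; FORCE is the grip in N (left out, the last holds). Time passes only in rows, so rows that do not move let the fingers close. It prints the time, the measured TCP pose, the force, the opening and the grip force at its end. Input that does not fit is refused with a message, and nothing moves.
- monitor.observe(): the state, without advancing time (a new reading comes with each control period).
- imaging.snapshot(name): name is "scene" or "side" or "wrist"; returns the picture (384x512x3 uint8, red, green, blue); there is no depth.
- imaging.get_calibration(name): a dict with "K" (3x3 intrinsics, pixels), "R" (3x3) and "t" (3): a world point X has camera coordinates R X + t. Camera axes: x right, y down, z forward; pixel columns grow to the right and rows downward; lengths in mm; the calibration is good to about 2 mm. A picture is of the moment at which its call begins: read the wrist's pose just before it. get_calibration takes no time and is no camera call; for the wrist camera it gives the pose at the moment of the call.
- env.job_done(): hands the job in; it is judged then, once.
The state is a dict: "time": time; "joint_positions": joint angles; "dq": joint speeds; "effort": joint torques, N m; "eef_pos": TCP position; "tool_rot": TCP orientation; "contact_force": force on the tool from outside, world axes, zero at the start; "ft_torque": the same for the moment, N m; "gripper_width": opening from 0.0 (shut) to 1.0 (fully open); "grip_force": force on a finger pad.
Only numpy, scipy, OpenCV 4.12 (cv2) and the standard library are available. Lean on these libraries where they do the work, as an engineer would, in place of code of your own. Each camera call takes 0.05 s, during which the arm holds its last target. There are 200 camera calls.

TASK

Set the spring preload of the tensioner on the friction drive. First, with the roller still clear of the tyre, push the sprung arm away from the wheel to its end stop and let it go, to see that it springs back freely; then slide the carriage up until the roller bears on the tyre, turn the wheel slowly by its crank handle and watch the needle to find the tyre's high spot (highest reading), and stop with the high spot at the roller. Trim the carriage so that there the needle stands in the middle of the setting tab's window, and leave it so, without disturbing the other things lying around.

Things in the scene. Friction and masses are not known exactly. Their poses are not given: they have to be found in the camera images.
- rig: Friction-drive unit: white housing with an aluminium deck 50 mm high, fixed to the worktop. Origin under it at worktop height; the housing reaches from -100 to +125 mm along its own x and +-165 mm along its own y. At yaw 0 its x points away from the robot, its y to the robot's left. The wheel stands at +y, the sprung tensioner on its carriage at -y.
- wheel_axis (a point): Point on the upright axis of the wheel, 74 mm above the worktop (mid-height of tyre and roller), at x +20, y +90 mm on the rig. The tyre sits off-centre: its surface is 64 mm from this axis at the high spot and 56 mm at the low spot across from it (the rubber shows 17 mm broad at the high spot, 9 mm at the low). Where on the wheel the high spot lies differs from run to run.
- wheel: Aluminium wheel with a black rubber tyre; turns either way without end about the upright wheel axis with a little friction (about 2 N at the handle) and stays where it is left. Hub 94 mm across, its rim 84 mm above the worktop; tyre 120 mm across, its top at 82 mm. Origin on the wheel axis at worktop height.
- crank_top (a point): Top centre of the wheel's upright black crank handle, 16 mm thick, standing from 89 to 138 mm above the worktop, 38 mm from the wheel axis; it spins freely on its pin. At the start it stands on the side of the wheel turned away from the tensioner.
- carriage: Dark steel plate that slides along the rig's y, 44 mm of travel; +y brings the tensioner to the wheel. Stiff (9 N of friction, more than the arm's spring can push back): it stays where it is left. Origin on the arm's pivot axis at worktop height, axes parallel to the rig's. It starts near its back end, the roller 9 mm or more clear of the tyre. Arm, roller, scale and tab ride on it.
- lug_top (a point): Top centre of the carriage's grip lug, an upright aluminium block 30 mm along the rig's x, 14 mm along its y; grippable from 68 to 105 mm above the worktop. Pinched or pushed to move the carriage.
- idler_arm (a joint): Turn of the sprung arm about its pivot, rad: 0 at rest, leaning 0.30 towards the wheel; grows as it is pushed away from the wheel (to the rig's -y, anticlockwise from above) to the end stop at 0.55; at 0.30 it runs along the rig's -x. Spring 0.10 N m at rest, 0.27 at the stop (1 to 2.5 N at the thumb post); let go, it springs back. Arm 11 mm wide, its top 92.5 mm above the worktop.
- thumb_post (a point): Top centre of the round steel thumb post on the arm, 12 mm thick, standing from 92 to 110 mm above the worktop, 106 mm from the arm's pivot.
- roller (a point): Centre of the arm's steel roller (24 mm across), under the arm 45 mm from its pivot, 74 mm above the worktop. Running on the tyre it is 76 mm from the wheel axis when the tyre's high spot is at the roller, 68 mm at the low spot. With the roller on the tyre, 1 mm of carriage travel towards the wheel turns the arm about 0.022 rad, 3 mm at the needle.
- needle_tip (a point): Tip of the arm's black needle, 140 mm from the pivot, 86 mm above the worktop, just above the white scale plate (top 82 mm, ticks every 0.05 rad of arm turn) that rides on the carriage.
- set_mark (a point): Middle of the window of the setting tab, a small steel fork screwed to the outer edge of the scale, 12 mm between its lips (tops 87 mm above the worktop): the needle tip is here, 140 mm from the pivot, when the arm is at its setting, an arm turn of 0.26 to 0.36 rad that differs from run to run. It is tight and not to be moved.
- screwdriver_1: Small screwdriver, 147 x 21 mm, lying on the rear edge of the deck; bystander.
- adder: Black calculator 130 x 68 x 12 mm lying on the worktop in front of the microscope; bystander.
- oil: Brown dropper bottle with a black cap, 27 mm across, 62 mm tall, behind the rig; bystander.

How it is judged (in metres and radians):
On the way, in this order (a step that is already met when the one before it is completed fails the run):
1. the sprung arm is pushed to its end stop with the roller clear of the tyre (value of joint idler_arm above 0.5 rad and contact force between wheel and carriage below 0.05 N), for 0.1 s.
2. let go, the arm has sprung back to rest (value of joint idler_arm below 0.03 rad and contact force between each of wheel, the fingers and carriage below 0.05 N), for 0.2 s.
3. the carriage is moved up and the roller bears on the tyre, with the arm deflected (value of joint idler_arm above 0.05 rad and contact force between wheel and carriage above 0.5 N), for 0.2 s.
At the end, for the whole second after the job is handed in: The roller rests on the tyre's high spot (roller centre 75.3 to 77.2 mm from the wheel axis, which is within about 30 degrees of the highest point, pressed by the spring) and the needle tip is within 5 mm of the middle of the setting tab's window; wheel and carriage are still (horizontal distance between roller and wheel_axis between 0.0753 and 0.0772 m and contact force between wheel and carriage above 0.5 N and horizontal distance between needle_tip and set_mark below 0.005 m and angular speed of wheel below 0.05 rad/s and linear speed of carriage below 0.005 m/s); the robot touches nothing.
It fails at once if the wheel is spun fast (over 6 rad/s) (angular speed of wheel above 6 rad/s).
It fails at once if the screwdriver on the deck is disturbed (moved more than 20 mm) (distance of screwdriver_1 from where it was at the start of the episode above 0.02 m).
It fails at once if the calculator or the dropper bottle is disturbed (moved more than 20 mm) (distance of any of adder, oil from where it was at the start of the episode above 0.02 m).
It also fails if it takes over 67 s, if anything falls off the work surface, if the arm or the gripper's body presses on something with over 40 N, if the wrist force passes 120 N, or if a joint passes its speed limit or range.

## Working session

There is one attempt and no reset: what is moved stays moved. The work goes in short steps, Python scripts to look and compute and a shell command to move; the robot and the scene stay as the last step left them, time stands still between calls to the robot, and variables do not carry over. Pictures are saved under pics/ and viewed, at most 10 in all, crops included, and the job is handed in when it is done.

```bash
ls; mkdir -p pics
python3 - <<'E'
from bench import env, imaging, monitor
import cv2,numpy as np
s=monitor.observe();print(s['time'],s['eef_pos'],s['tool_rot'],env.tcp_to_tips)
a=imaging.snapshot('scene');b=imaging.snapshot('side');w=imaging.snapshot('wrist')
for n,i in(('scene',a),('side',b),('wrist',w)):cv2.imwrite(f'pics/{n}0.png',i[:,:,::-1])
np.set_printoptions(suppress=True,precision=3)
for n in('scene','side','wrist'):
  c=imaging.get_calibration(n);print(n,c['K'],-c['R'].T@c['t'],c['R'])
E
```

```text
bench.py
drive.py
pics
0.0 [167.33602919 496.91439263 241.46026668] [-1.79886309e+02  8.79496973e-04  1.61391555e+02] 11.0
scene [[484.227   0.    260.322]
 [  0.    484.227 191.679]
 [  0.      0.      1.   ]] [  98.71   728.387 1012.252] [[-0.816 -0.578  0.009]
 [-0.425  0.589 -0.688]
 [ 0.392 -0.565 -0.726]]
side [[411.774   0.    269.042]
 [  0.    411.774 191.013]
 [  0.      0.      1.   ]] [ 890.164  833.429 1112.522] [[-0.941  0.339  0.005]
 [ 0.249  0.702 -0.667]
 [-0.23  -0.626 -0.745]]
wrist [[292.843   0.    256.257]
 [  0.    292.843 198.219]
 [  0.      0.      1.   ]] [ 99.123 520.076 371.851] [[ 0.319  0.948 -0.001]
 [ 0.909 -0.306  0.283]
 [ 0.268 -0.091 -0.959]]
```

Run:
```python
import cv2,numpy as np
a=cv2.imread('pics/scene0.png');b=cv2.imread('pics/side0.png')
cv2.imwrite('pics/s0.png',cv2.resize(a,(800,600),interpolation=cv2.INTER_CUBIC))
cv2.imwrite('pics/d0.png',cv2.resize(b,(800,600),interpolation=cv2.INTER_CUBIC))
```

```text
(no output)
```

View pics/s0.png

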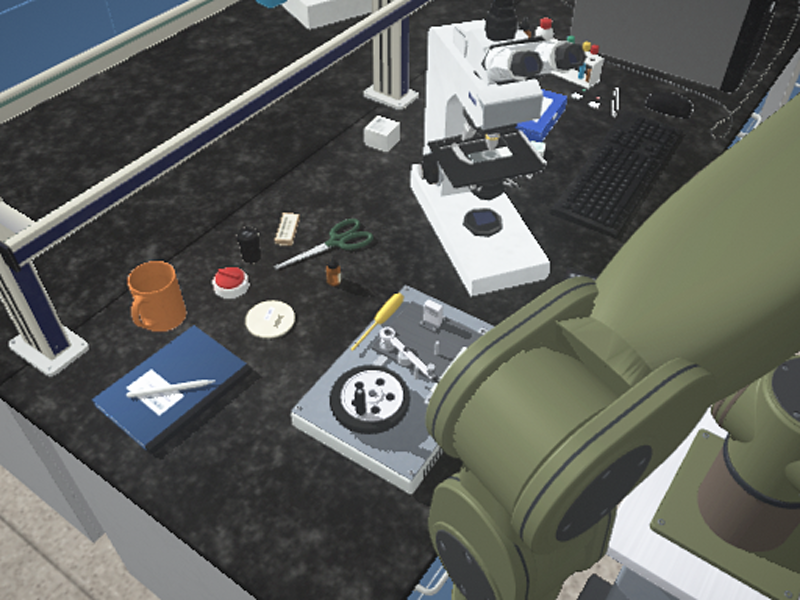

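View pics/d0.png

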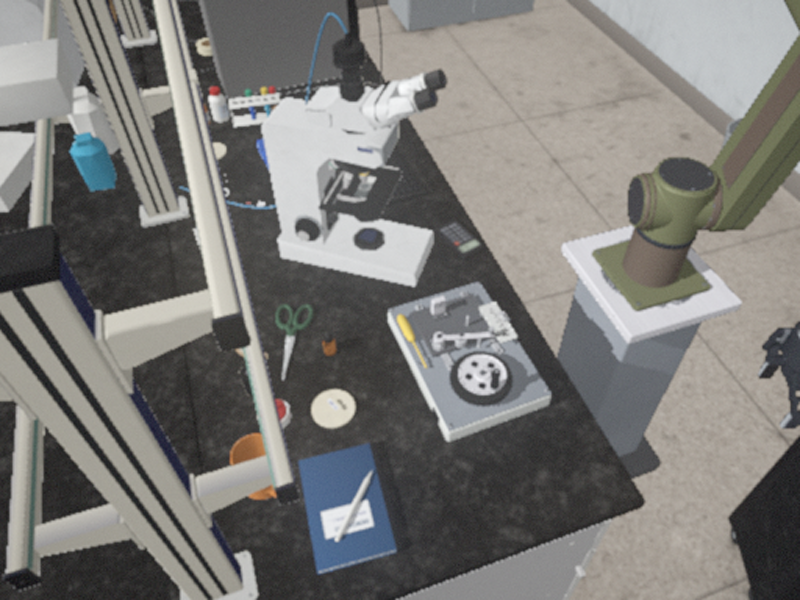

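The scene view has the arm covering the lug side of the rig. The side view shows the whole rig, at about (390-550, 285-440) in the 800 px picture. I'll enlarge that.

Run:
```python
import cv2,numpy as np
b=cv2.imread('pics/side0.png')[175:287,242:362]
cv2.imwrite('pics/d1.png',cv2.resize(b,None,fx=5.3,fy=5.3,interpolation=cv2.INTER_CUBIC))
```

```text
(no output)
```

View pics/d1.png

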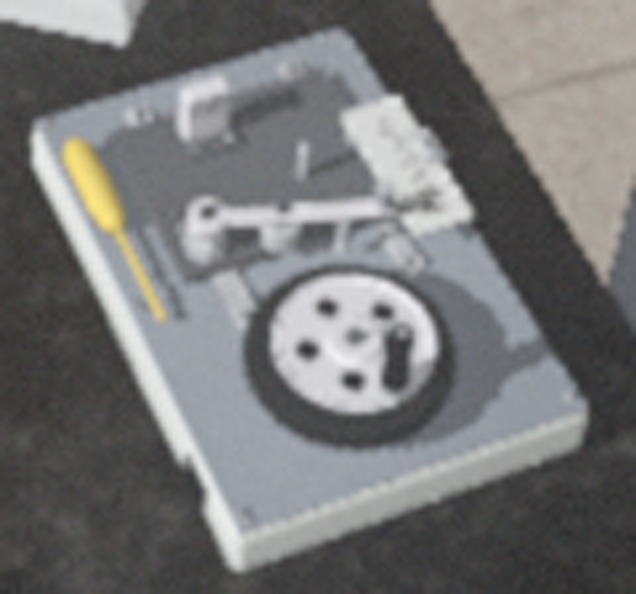

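```bash
cat > h.py <<'E'
from bench import env, imaging, monitor
import cv2,numpy as np
from scipy.optimize import least_squares
np.set_printoptions(suppress=True,precision=2)
def proj(c,X):
    p=(np.atleast_2d(X)@c['R'].T+c['t'])@c['K'].T; return p[:,:2]/p[:,2:]
def back(c,uv,z):
    d=c['R'].T@np.linalg.solve(c['K'],[uv[0],uv[1],1]); o=-c['R'].T@c['t']; return o+d*(z-o[2])/d[2]
def rw(p,q):  # rig pose p=(x,y,yaw deg), rig point q -> world
    a=np.radians(p[2]); q=np.atleast_2d(q).astype(float); x,y=q[:,0],q[:,1]
    return np.c_[p[0]+x*np.cos(a)-y*np.sin(a),p[1]+x*np.sin(a)+y*np.cos(a),q[:,2]]
def wr(p,X):
    a=np.radians(p[2]); d=np.atleast_2d(X)[:,:2]-p[:2]; return np.c_[d[:,0]*np.cos(a)+d[:,1]*np.sin(a),-d[:,0]*np.sin(a)+d[:,1]*np.cos(a)]
E
python3 - <<'E'
from h import *
c=imaging.get_calibration('side'); f=lambda u:np.array(u)/5.3+[242,175]
uv=f([[38,124],[345,30],[587,408],[238,535]]); q=[[125,-165,50],[-100,-165,50],[-100,165,50],[125,165,50]]
W=[back(c,u,50) for u in uv]
p=np.array([*np.mean(W,0)[:2],0.]);
best=min((least_squares(lambda p:(proj(c,rw(p,q))-uv).ravel(),[p[0],p[1],y]) for y in(-60,0,60)),key=lambda r:r.cost)
p=best.x;print(p,best.fun)
for n,u,z in(('wheel',(355,335),84),('crank',(399,330),138),('pivot',(207,210),92),('post?',(303,145),110),('lug',(205,90),105),('tabs',(425,195),82)):
    X=back(c,f(u),z);print(n,X,wr(p,X))
E
```

```text
[509.43 104.14   2.17] [-1.32 -1.03  0.3  -1.02  1.25  0.52 -0.31  0.73]
wheel [523.88 191.31  84.  ] [[17.74 86.56]]
crank [519.18 230.03 138.  ] [[ 14.52 125.43]]
pivot [573.67  83.16  92.  ] [[ 63.4 -23.4]]
post? [506.95  69.11 110.  ] [[ -3.81 -34.91]]
lug [545.02   3.82 105.  ] [[  31.75 -101.6 ]]
tabs [441.76 109.31  82.  ] [[-67.42   7.73]]
```

The rows are not in the units I measure in: shifts go in units of 20 mm and turns go in units of 2 degrees. I convert before sending: -233 mm is -11.65, -503 mm is -25.15, -21 degrees is -10.5.

```bash
T="x"; python3 drive.py '[{"aperture":0, "pos":[-25.15, -11.65, 0], "rot":[0, 0, -10.5]}, {"aperture":0, "pos":[-25.15, -11.65, 0], "rot":[0, 0, -10.5]}, {"aperture":0, "pos":[-25.15, -11.65, 0], "rot":[0, 0, -10.5]}, {"aperture":0, "pos":[-25.15, -11.65, 0], "rot":[0, 0, -10.5]}, {"aperture":0, "pos":[-25.15, -11.65, 0], "rot":[0, 0, -10.5]}, {"aperture":0, "pos":[-25.15, -11.65, 0], "rot":[0, 0, -10.5]}, {"aperture":0, "pos":[-25.15, -11.65, 0], "rot":[0, 0, -10.5]}, {"aperture":0, "pos":[-25.15, -11.65, 0], "rot":[0, 0, -10.5]}, {"aperture":0, "pos":[-25.15, -11.65, 0], "rot":[0, 0, -10.5]}, {"aperture":0, "pos":[-25.15, -11.65, 0], "rot":[0, 0, -10.5]}, {"aperture":0, "pos":[-25.15, -11.65, 0], "rot":[0, 0, -10.5]}, {"aperture":0, "pos":[-25.15, -11.65, 0], "rot":[0, 0, -10.5]}]' 30
python3 -c "
from h import *
o=monitor.observe();print(o['time'],o['joint_positions'],o['eef_pos'],o['tool_rot'])"
```

```text
time: 1.35
eef_pos: [573.0, 112.7, 241.5]
tool_rot: [-179.9, 0.1, -177.9]
contact_force: [-0.8, 0.1, -0.3]
gripper_width: -0.0
grip_force: 0.0
1.35 [11.17 20.72  0.44 69.67 -0.08  9.05] [573.   112.66 241.51] [-179.93    0.06 -177.88]
```

Run:
```python
from h import *
import pickle
imaging.snapshot('wrist')
c=imaging.get_calibration('wrist');im=imaging.snapshot('wrist');pickle.dump((c,im),open('w1.pkl','wb'))
cv2.imwrite('pics/w1.png',cv2.resize(im[:,:,::-1],(800,600),interpolation=cv2.INTER_CUBIC))
```

```text
(no output)
```

View pics/w1.png

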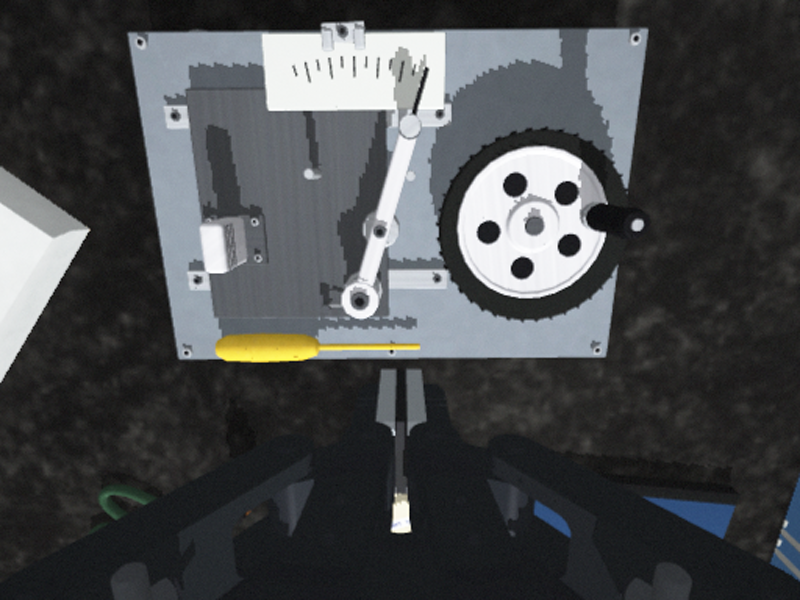

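Run:
```python
from h import *
import pickle
c,im=pickle.load(open('w1.pkl','rb'))
s=.64
uv=np.array([[128,32],[649,29],[606,357],[178,359]])*s;q=[[-100,-165,50],[-100,165,50],[125,165,50],[125,-165,50]]
r=least_squares(lambda p:(proj(c,rw(p,q))-uv).ravel(),[509,104,2.17]);p=r.x;print(p,r.fun)
np.save('p.npy',p)
for n,u,z in(('hub',(533,222),84),('crank',(637,225),138),('pivot',(360,299),95),('post',(410,125),110),('lug',(214,247),105),('tip',(427,68),86),('tab',(343,37),87)):
    X=back(c,np.array(u)*s,z);print(n,X,wr(p,X))
A=rw(p,[[20,90,74]])[0];print('axis',A)
# tyre: radial dark profile about axis at z82
g=cv2.cvtColor(im,cv2.COLOR_RGB2GRAY)
for a in range(0,360,30):
    t=np.radians(a);R=np.arange(40,76,1.)
    P=proj(c,rw(p,np.c_[20+R*np.cos(t),90+R*np.sin(t),0*R+82]))
    v=cv2.remap(g,P[:,0].astype('f4')[None],P[:,1].astype('f4')[None],1)[0]
    print(a,v)
```

```text
[514.11 103.31   2.39] [-3.7  -1.66  3.61 -1.75  2.12  3.7  -2.03  3.64]
hub [526.21 193.17  84.  ] [[15.84 89.28]]
crank [520.99 230.17 138.  ] [[ 12.17 126.47]]
pivot [576.61  87.44  95.  ] [[ 61.79 -18.46]]
post [475.53 114.17 110.  ] [[-38.09  12.46]]
lug [545.55   2.69 105.  ] [[  27.22 -101.84]]
tip [443.01 122.82  86.  ] [[-70.22  22.46]]
tab [429.52  75.68  87.  ] [[-85.67 -24.07]]
axis [530.33 194.06  74.  ]
0 [211 185 215 238 224 114  37  37  36  36  38  39  40  40  37  39  41  40
  41  76 137 172 171 169 167 168 171 170 172 173 174 176 175 173 173 172]
30 [211 196 221 240 228  83  39  37  38  38  39  39  38  39  37  37  37  37
  39  55 112 163 172 173 172 174 173 174 172 169 168 168 168 169 169 169]
60 [238 210 216 238 234 167  41  40  41  39  40  40  38  39  41  41  42  39
  40  42  64 104 142 157 134  82  37  37  36  37  39  38  41  41  38  35]
90 [ 26  26  24  24  20  17  19  20  18  18  12  17  19  20  18  21  23  27
  31  31  32  66 141 195 205 204 198 178 114  46  28  30  32  33  35  37]
120 [160 159 157 153 151 162 159 112  41  32  36  38  37  37  36  37  36  39
  4
[... 427 characters left out ...]
33  36  38  37  38  33
  31  82  98  96  99  95  95  96  97  96  99  97  99  97  96  95  94  95]
240 [245 245 245 245 246 249 247 243 196  95  36  37  37  36  40  40  37  33
  28  27  55  89  98 100  99  99  97  96  98  98  97  98  95 102  98 148]
270 [245 246 246 244 236 242 246 227 114  42  38  38  39  38  39  40  37  35
  29  59 156 171 169 169 170 170 170 169 169 171 173 173 173 173 172 172]
300 [242 242 229 223 238 244 187  80  39  39  40  36  38  41  40  40  38  38
  44  81 146 173 193 203 206 198 175 157 154 176 193 207 211 214 216 216]
330 [239 205 199 233 242 209  67  39  39  37  39  40  38  39  38  39  35  38
  39  38  44 117 162 167 167 166 168 169 169 170 170 170 168 170 170 169]
```

The wrist view shows the whole rig, in 800x600 pixels: needle tip (427,68), window (343,37), thumb post (410,125), lug top (214,247), crank top (637,225). The tyre rubber is broadest at about 25° in the rig frame, and the roller is at -90°. Next I bring the closed fingers down beside the thumb post, on the wheel side.

```bash
python3 drive.py '[{"aperture":0, "pos":[4.9, 1.7, 0]}, {"aperture":0, "pos":[4.9, 1.7, 0]}, {"aperture":0, "pos":[4.9, 1.7, 0]}, {"aperture":0, "pos":[4.9, 1.7, 2.5]}, {"aperture":0, "pos":[4.9, 1.7, 5]}, {"aperture":0, "pos":[4.9, 1.7, 6.6]}, {"aperture":0, "pos":[4.9, 1.7, 6.6]}, {"aperture":0, "pos":[4.9, 1.7, 6.6]}]'
python3 - <<'E'
from h import *
import pickle
c=imaging.get_calibration('wrist');im=imaging.snapshot('wrist');pickle.dump((c,im),open('w2.pkl','wb'))
cv2.imwrite('pics/w2.png',cv2.resize(im[:,:,::-1],(800,600),interpolation=cv2.INTER_CUBIC))
E
```

```text
time: 2.25
eef_pos: [469.9, 146.8, 110.8]
tool_rot: [180.0, -0.1, -177.5]
contact_force: [0.9, -0.2, 0.8]
gripper_width: -0.003
grip_force: 0.0
```

View pics/w2.png

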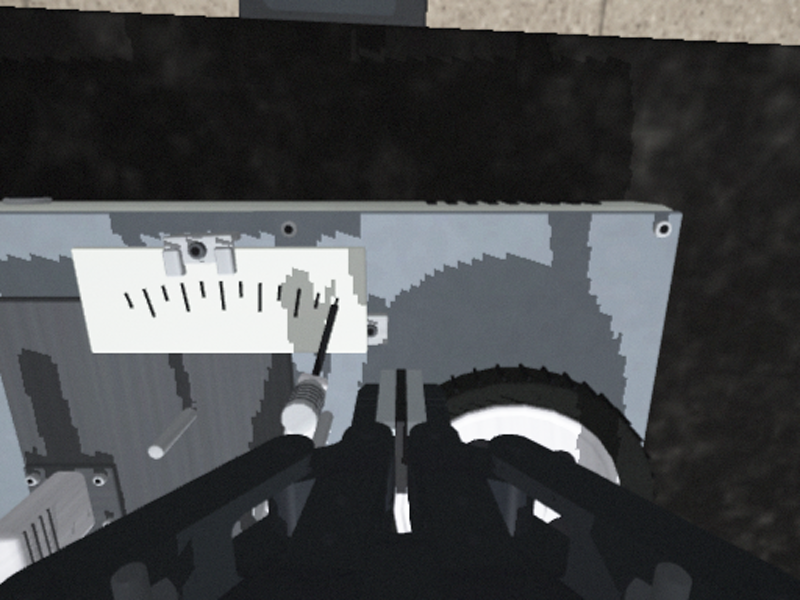

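Run:
```python
from h import *
import pickle
c,im=pickle.load(open('w2.pkl','rb'));p=np.load('p.npy')
for n,u,z in(('post',(299,417),110),('tip',(335,301),86),('tab',(199,259),87),('fingtip',(401,372),100)):
    X=back(c,np.array(u)*.64,z);print(n,X,wr(p,X))
print(wr(p,[monitor.observe()['eef_pos']]))
```

```text
post [473.78 114.33 110.  ] [[-39.83  12.69]]
tip [441.42 122.5   86.  ] [[-71.82  22.21]]
tab [428.31  76.44  87.  ] [[-86.84 -23.26]]
fingtip [461.21 146.54 100.  ] [[-51.04  45.4 ]]
[[-40.93  45.45]]
```

Scaled: -68 mm is -3.4, -20 mm is -1.

```bash
python3 drive.py '[{"aperture":0, "pos":[0, -1, 0]}, {"aperture":0, "pos":[0, -2, 0]}, {"aperture":0, "pos":[0, -2.75, 0]}, {"aperture":0, "pos":[0, -3.4, 0]}, {"aperture":0, "pos":[0, -3.4, 0]}]'
python3 - <<'E'
from h import *
import pickle
c=imaging.get_calibration('wrist');im=imaging.snapshot('wrist');pickle.dump((c,im),open('w3.pkl','wb'))
cv2.imwrite('pics/w3.png',im[100:300,100:420,::-1])
E
```

```text
time: 2.8
eef_pos: [475.6, 77.9, 112.5]
tool_rot: [179.9, 0.3, -177.7]
contact_force: [-0.3, 2.1, 4.1]
gripper_width: 0.003
grip_force: 1.8
```

View pics/w3.png

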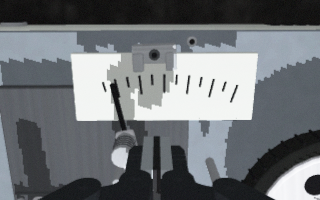

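The needle is at about 0.50 rad, near the second-to-last tick. A little farther reaches the stop, then I back away.

Scaled: -6 mm is -0.3, -3 mm is -0.15.

```bash
python3 drive.py '[{"aperture":0, "pos":[0, -0.15, 0.05]}, {"aperture":0, "pos":[0, -0.3, 0.1]}, {"aperture":0, "pos":[0, -0.4, 0.1]}, {"aperture":0, "pos":[0, -0.4, 0.1]}]'
python3 - <<'E'
from h import *
c=imaging.get_calibration('wrist');im=imaging.snapshot('wrist');p=np.load('p.npy')
cv2.imwrite('pics/w4.png',cv2.resize(im[100:300,100:420,::-1],None,fx=2,fy=2))
print(wr(p,[monitor.observe()['eef_pos']]))
E
```

```text
time: 3.25
eef_pos: [475.7, 72.8, 109.8]
tool_rot: [179.7, 0.2, -177.5]
contact_force: [-0.0, 7.9, 8.2]
gripper_width: -0.004
grip_force: 5.2
[[-39.67 -28.8 ]]
```

View pics/w4.png

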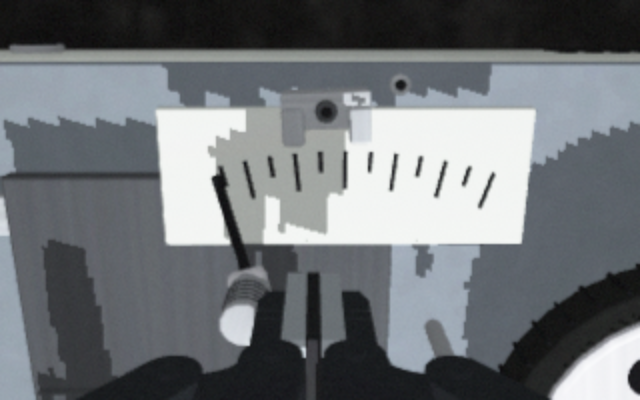

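The arm is at the stop, with the needle on the 0.55 tick and 7.9 N. I release it by backing off, then rise.

```bash
python3 drive.py '[{"aperture":0}, {"aperture":0, "pos":[0, 1.25, 0]}, {"aperture":0, "pos":[0, 2.5, 0]}, {"aperture":0, "pos":[0, 3.6, 0]}, {"aperture":0, "pos":[0, 4.2, 0]}, {"aperture":0, "pos":[0, 4.2, 0]}, {"aperture":0, "pos":[0, 4.2, 0]}, {"aperture":0, "pos":[0, 4.2, -2.5]}, {"aperture":0, "pos":[0, 4.2, -4.5]}, {"aperture":0.5, "pos":[0, 4.2, -5]}, {"aperture":0.5, "pos":[0, 4.2, -5]}]'
python3 - <<'E'
from h import *
import pickle
c=imaging.get_calibration('wrist');im=imaging.snapshot('wrist');pickle.dump((c,im),open('w5.pkl','wb'))
cv2.imwrite('pics/w5.png',im[:,:,::-1]);print(monitor.observe()['eef_pos'],monitor.observe()['tool_rot'])
E
```

```text
time: 4.4
eef_pos: [471.6, 153.5, 210.1]
tool_rot: [180.0, 0.2, -177.7]
contact_force: [0.9, -0.4, 0.4]
gripper_width: 0.332
grip_force: 0.0
[470.43 153.29 208.36] [-179.99    0.05 -177.68]
```

View pics/w5.png

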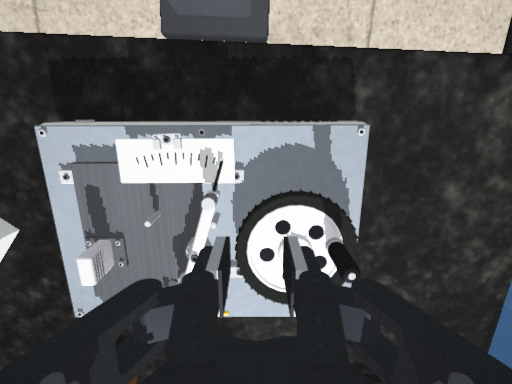

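The arm has sprung back to rest. Now I go to the lug and grip it.

```bash
python3 drive.py '[{"aperture":0.5, "pos":[-3.4, -7.65, 0]}, {"aperture":0.5, "pos":[-3.4, -7.65, 0]}, {"aperture":0.5, "pos":[-3.4, -7.65, 0]}, {"aperture":0.5, "pos":[-3.4, -7.65, 0]}, {"aperture":0.5, "pos":[-3.4, -7.65, 1.5]}, {"aperture":0.5, "pos":[-3.4, -7.65, 3.5]}, {"aperture":0.5, "pos":[-3.4, -7.65, 5.25]}, {"aperture":0.5, "pos":[-3.4, -7.65, 6.1]}, {"aperture":0.5, "pos":[-3.4, -7.65, 6.1]}, {"aperture":0, "pos":[-3.4, -7.65, 6.1]}, {"aperture":0, "pos":[-3.4, -7.65, 6.1]}, {"aperture":0, "pos":[-3.4, -7.65, 6.1]}]' 40
python3 - <<'E'
from h import *
p=np.load('p.npy');o=monitor.observe();print(wr(p,[o['eef_pos']]),o['eef_pos'],o['gripper_width'])
E
```

```text
time: 5.65
eef_pos: [544.5, 2.2, 86.8]
tool_rot: [-179.7, -0.0, -177.7]
contact_force: [0.2, -6.8, -5.4]
gripper_width: 0.157
grip_force: 39.7
[[  26.14 -102.32]] [544.49   2.16  86.76] 0.15687138475931417
```

Scaled: 33 mm is 1.65, 8 mm is 0.4.

```bash
python3 drive.py '[{"aperture":0, "pos":[0, 0.4, 0]}, {"aperture":0, "pos":[0, 0.8, 0]}, {"aperture":0, "pos":[0, 1.2, 0]}, {"aperture":0, "pos":[0, 1.5, 0]}, {"aperture":0, "pos":[0, 1.65, 0]}, {"aperture":0, "pos":[0, 1.65, 0]}, {"aperture":0, "pos":[0, 1.65, 0]}]'
python3 - <<'E'
from h import *
import pickle
p=np.load('p.npy');o=monitor.observe();print(wr(p,[o['eef_pos']]),o['contact_force'])
c=imaging.get_calibration('wrist');im=imaging.snapshot('wrist');pickle.dump((c,im),open('w6.pkl','wb'))
cv2.imwrite('pics/w6.png',cv2.resize(im[:,:,::-1],(800,600),interpolation=cv2.INTER_CUBIC))
E
```

```text
time: 6.35
eef_pos: [543.1, 33.7, 86.8]
tool_rot: [-179.6, 0.0, -177.7]
contact_force: [0.3, -10.4, -4.8]
gripper_width: 0.158
grip_force: 39.8
[[ 26.08 -70.76]] [  0.26 -10.44  -4.78]
```

View pics/w6.png

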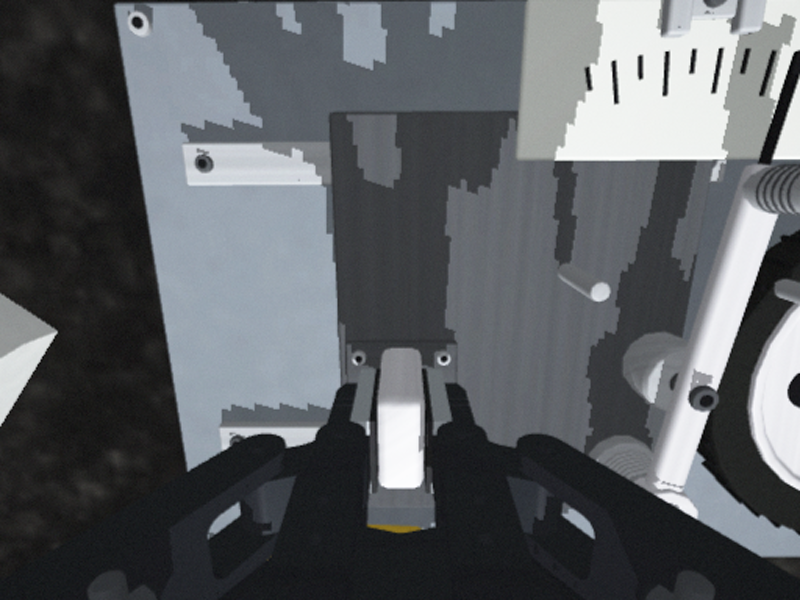

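The roller bears on the tyre with the needle at about 0.15 rad. I release the lug and go to the crank handle, checking its position from w5 first.

```bash
python3 - <<'E'
from h import *
import pickle
c,im=pickle.load(open('w5.pkl','rb'))
print(back(c,(351,276),138))
E
python3 drive.py '[{"aperture":0.5}, {"aperture":0.5}, {"aperture":0.5}, {"aperture":0.5, "pos":[0, 0, -2]}, {"aperture":0.5, "pos":[0, 0, -4.25]}, {"aperture":0.5, "pos":[0, 0, -5.5]}, {"aperture":0.5, "pos":[0.7, 2.5, -5.5]}, {"aperture":0.5, "pos":[0.7, 5, -5.5]}, {"aperture":0.5, "pos":[0.7, 7.5, -5.5]}, {"aperture":0.5, "pos":[0.7, 9.8, -5.5]}, {"aperture":0.5, "pos":[0.7, 9.8, -5.5]}]'
```

```text
[520.18 229.69 138.  ]
time: 7.5
eef_pos: [521.0, 238.4, 196.9]
tool_rot: [179.8, 0.1, -177.2]
contact_force: [0.1, -0.5, -0.3]
gripper_width: 0.5
grip_force: 0.0
```

```bash
python3 drive.py '[{"aperture":0.5}, {"aperture":0.5}]'; python3 -c "
from h import *
o=monitor.observe();print(o['eef_pos'],o['tool_rot'])"
```

```text
time: 7.7
eef_pos: [520.8, 231.6, 196.5]
tool_rot: [-180.0, -0.0, -177.6]
contact_force: [1.0, 0.9, -0.1]
gripper_width: 0.502
grip_force: 0.0
[520.85 231.6  196.47] [-179.97   -0.   -177.63]
```

Scaled: 80 mm is 4, -2 mm is -0.1.

```bash
python3 drive.py '[{"aperture":0.5, "pos":[0, -0.1, 1.5]}, {"aperture":0.5, "pos":[0, -0.1, 3.25]}, {"aperture":0.5, "pos":[0, -0.1, 4]}, {"aperture":0.5, "pos":[0, -0.1, 4]}, {"aperture":0, "pos":[0, -0.1, 4]}, {"aperture":0, "pos":[0, -0.1, 4]}, {"aperture":0, "pos":[0, -0.1, 4]}]' 25
python3 - <<'E'
from h import *
import pickle
o=monitor.observe();print(o['eef_pos'],o['tool_rot'],o['contact_force'],o['gripper_width'])
T=o['eef_pos'][:2];A=np.array([528.4,194.0]);d=T-A;a0=np.degrees(np.arctan2(d[1],d[0]));print('r',np.hypot(*d),a0)
y=np.radians(o['tool_rot'][2]);tx=np.array([np.cos(y),np.sin(y)]);ty=np.array([np.sin(y),-np.cos(y)])
for k in range(0,181,10):
    t=np.radians(a0-k);q=A+38*np.array([np.cos(t),np.sin(t)])-T;print(k,np.round([q@tx,q@ty],1))
E
```

```text
time: 8.4
eef_pos: [522.3, 230.8, 117.9]
tool_rot: [179.9, 0.2, -177.6]
contact_force: [-0.1, 1.7, 2.1]
gripper_width: 0.178
grip_force: 26.2
[522.27 230.84 117.88] [ 179.89    0.16 -177.63] [-0.09  1.66  2.06] 0.17843630979313208
r 37.35159132586292 99.45280058573292
0 [0.1 0.6]
10 [-6.5  0.9]
20 [-13.1  -0. ]
30 [-19.4  -2.1]
40 [-25.3  -5.2]
50 [-30.5  -9.2]
60 [-34.9 -14.2]
70 [-38.4 -19.8]
80 [-40.9 -25.9]
90 [-42.3 -32.4]
100 [-42.6 -39. ]
110 [-41.6 -45.6]
120 [-39.6 -51.9]
130 [-36.5 -57.7]
140 [-32.4 -62.9]
150 [-27.5 -67.4]
160 [-21.9 -70.9]
170 [-15.8 -73.4]
180 [ -9.3 -74.8]
```

```bash
cat >> h.py <<'E'
def needle(c,im,p,piv,ext=False):
    g=cv2.cvtColor(im,cv2.COLOR_RGB2GRAY).astype('f4'); th=np.arange(-.05,.62,.005); V=[]
    for r in (118,121,124,127):
        l=.30-th; q=np.c_[piv[0]-r*np.cos(l),piv[1]+r*np.sin(l),0*l+86]
        P=proj(c,rw(p,q)).astype('f4'); V.append(cv2.remap(g,P[:,0][None],P[:,1][None],1,borderValue=255)[0])
    m=np.max(V,0); i=int(np.argmin(m)); w=np.clip(90-m[max(0,i-4):i+5],0,None); return (w@th[max(0,i-4):i+5]/w.sum() if w.sum() else None), m[i]
E
python3 - <<'E'
from h import *
import pickle
p=np.load('p.npy')
for f,d in(('w1',0),('w2',0),('w5',0),('w3',0),('w6',31.6)):
    c,im=pickle.load(open(f+'.pkl','rb'));print(f,needle(c,im,p,(61.8,-18.5+d)))
E
```

```text
w1 (np.float64(0.005191860568304817), np.float32(42.45117))
w2 (np.float64(0.005191607587660441), np.float32(33.21875))
w5 (np.float64(0.008470580868456375), np.float32(50.145508))
w3 (np.float64(0.5177492153170117), np.float32(19.625))
w6 (np.float64(0.1700657562119458), np.float32(19.195312))
```

Scaled: -35 mm is -1.75, -30 mm is -1.5.

```bash
python3 drive.py '[{"aperture":0, "pos":[-0.325, 0.045, 0]}, {"aperture":0, "pos":[-0.65, 0, 0]}, {"aperture":0, "pos":[-0.95, -0.1, 0]}, {"aperture":0, "pos":[-1.25, -0.25, 0]}, {"aperture":0, "pos":[-1.5, -0.45, 0]}, {"aperture":0, "pos":[-1.75, -0.7, 0]}, {"aperture":0, "pos":[-1.75, -0.7, 0]}]'
python3 - <<'E'
from h import *
import pickle
p=np.load('p.npy');o=monitor.observe();c=imaging.get_calibration('wrist');im=imaging.snapshot('wrist');pickle.dump((c,im),open('t60.pkl','wb'))
d=o['eef_pos'][:2]-[528.4,194];print(np.degrees(np.arctan2(d[1],d[0])),np.hypot(*d),o['contact_force'],needle(c,im,p,(61.8,13.1)))
E
```

```text
time: 9.1
eef_pos: [556.9, 217.0, 117.8]
tool_rot: [-179.9, 0.0, -177.6]
contact_force: [-2.8, -2.2, 5.3]
gripper_width: 0.179
grip_force: 26.6
38.81815293201092 36.63993669160227 [-2.83 -2.21  5.31] (np.float64(0.2573628022118475), np.float32(19.234375))
```

```bash
cat > m.py <<'E'
from h import *
import pickle,sys
p=np.load('p.npy');o=monitor.observe();c=imaging.get_calibration('wrist');im=imaging.snapshot('wrist');pickle.dump((c,im),open(sys.argv[1]+'.pkl','wb'))
d=o['eef_pos'][:2]-[528.4,194];print(np.degrees(np.arctan2(d[1],d[0])),np.hypot(*d),o['contact_force'],'NEEDLE',needle(c,im,p,(61.8,float(sys.argv[2]))))
E
python3 drive.py '[{"aperture":0, "pos":[-0.17, -0.29, 0]}, {"aperture":0, "pos":[-0.295, -0.595, 0]}, {"aperture":0, "pos":[-0.365, -0.92, 0]}, {"aperture":0, "pos":[-0.365, -0.92, 0]}]'; python3 m.py t90 13.1
python3 drive.py '[{"aperture":0, "pos":[-0.015, -0.33, 0]}, {"aperture":0, "pos":[0.035, -0.66, 0]}, {"aperture":0, "pos":[0.035, -0.66, 0]}]'; python3 m.py t110 13.1
python3 drive.py '[{"aperture":0, "pos":[0.1, -0.315, 0]}, {"aperture":0, "pos":[0.255, -0.605, 0]}, {"aperture":0, "pos":[0.255, -0.605, 0]}]'; python3 m.py t130 13.1
python3 drive.py '[{"aperture":0, "pos":[0.205, -0.26, 0]}, {"aperture":0, "pos":[0.45, -0.485, 0]}, {"aperture":0, "pos":[0.45, -0.485, 0]}]'; python3 m.py t150 13.1
```

```text
time: 9.55
eef_pos: [564.8, 199.5, 117.8]
tool_rot: [180.0, 0.0, -177.6]
contact_force: [-3.6, -0.6, 5.5]
gripper_width: 0.176
grip_force: 26.5
8.624099793509183 36.78061649500685 [-3.62 -0.56  5.48] NEEDLE (np.float64(0.29115553509342884), np.float32(19.648438))
time: 9.9
eef_pos: [564.7, 186.7, 117.8]
tool_rot: [180.0, 0.1, -177.6]
contact_force: [-2.7, 0.3, 6.9]
gripper_width: 0.18
grip_force: 26.6
-11.352959911839667 37.01749164552553 [-2.74  0.33  6.89] NEEDLE (np.float64(0.3026036504587604), np.float32(24.105469))
time: 10.25
eef_pos: [560.5, 174.6, 117.8]
tool_rot: [179.9, 0.1, -177.6]
contact_force: [-2.2, 2.2, 6.3]
gripper_width: 0.178
grip_force: 26.6
-31.141475590601903 37.45379734711215 [-2.19  2.18  6.33] NEEDLE (np.float64(0.30426549234069533), np.float32(23.0625))
time: 10.6
eef_pos: [552.3, 164.6, 117.8]
tool_rot: [179.9, 0.2, -177.6]
contact_force: [-1.6, 1.7, 6.6]
gripper_width: 0.18
grip_force: 26.6
-50.85787785270048 37.9197683387594 [-1.61  1.72  6.64] NEEDLE (np.float64(0.29523139641931795), np.float32(23.03125))
```

The needle peaks at a crank angle of about -25°, reading 0.305. I go back there, let go and look from above.

```bash
python3 drive.py '[{"aperture":0, "pos":[-0.315, 0.3, 0]}, {"aperture":0, "pos":[-0.545, 0.655, 0]}, {"aperture":0, "pos":[-0.545, 0.655, 0]}, {"aperture":0, "pos":[-0.545, 0.655, 0]}]'; python3 m.py t124 13.1
python3 drive.py '[{"aperture":0.4}, {"aperture":0.4}, {"aperture":0.4, "pos":[0, 0, -2]}, {"aperture":0.4, "pos":[0, 0, -4]}, {"aperture":0.4, "pos":[0, -2.25, -4]}, {"aperture":0.4, "pos":[0, -4.5, -4]}, {"aperture":0.4, "pos":[0, -6.5, -4]}, {"aperture":0.4, "pos":[0, -7.5, -4]}, {"aperture":0.4, "pos":[0, -7.5, -4]}, {"aperture":0.4, "pos":[0, -7.5, -4]}, {"aperture":0.4, "pos":[0, -7.5, -4]}]'; python3 m.py t2 13.1
python3 - <<'E'
from h import *
import pickle
c,im=pickle.load(open('t2.pkl','rb'));p=np.load('p.npy')
u=proj(c,rw(p,[[-80,10,86]]))[0].astype(int);x0=max(0,u[0]-100);y0=max(0,u[1]-60);print(x0,y0)
cv2.imwrite('pics/t2.png',cv2.resize(im[y0:y0+140,x0:x0+200,::-1],None,fx=4,fy=4,interpolation=cv2.INTER_CUBIC))
o=monitor.observe();print(o['eef_pos'],o['tool_rot'])
E
```

```text
time: 11.05
eef_pos: [562.2, 178.1, 117.8]
tool_rot: [180.0, 0.1, -177.6]
contact_force: [-2.7, 1.0, 7.6]
gripper_width: 0.177
grip_force: 26.7
-25.173259661701287 37.34633358422503 [-2.73  0.98  7.64] NEEDLE (np.float64(0.3056266772019796), np.float32(21.792969))
time: 12.2
eef_pos: [567.9, 28.5, 196.0]
tool_rot: [180.0, -0.0, -177.6]
contact_force: [-0.3, 0.6, -0.5]
gripper_width: 0.4
grip_force: 0.0
-76.5757703440108 170.17880406402114 [-0.3   0.58 -0.5 ] NEEDLE (np.float64(0.3048045539252048), np.float32(26.84375))
275 0
[567.91  28.7  196.12] [ 179.99   -0.02 -177.53]
```

View pics/t2.png

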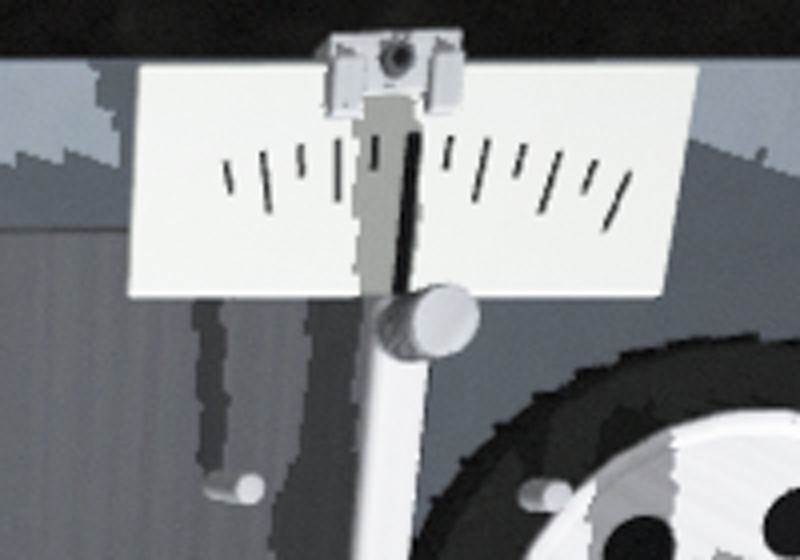

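The needle tip is at (415,132) in the crop. The window between the lips runs from 366 to 430, so its middle is at 398, and the needle stands a few mm short of it.

Run:
```python
from h import *
import pickle
c,im=pickle.load(open('t2.pkl','rb'));p=np.load('p.npy')
for n,u,z in(('tip',(415,132),86),('win',(398,80),87),('winL',(366,80),87),('winR',(430,80),87),('roott',(403,285),86)):
    q=wr(p,back(c,np.array(u)/4+[275,0],z))[0]-[61.8,13.1];print(n,q,np.hypot(*q),.3-np.arctan2(q[1],-q[0]))
print('lug',rw(p,[[26.1,-70.8,0]]))
```

```text
tip [-138.72   -0.33] 138.71584164910462 0.3023677793363213
win [-146.88   -4.77] 146.954141669331 0.3324927360424381
winL [-146.87  -10.56] 147.25056075184068 0.3717477867186445
winR [-146.88    1.01] 146.8848849640142 0.29313831129464074
roott [-112.77    0.48] 112.77588166737546 0.29572312398888295
lug [[543.14  33.66   0.  ]]
```

The rows are not in the units I measure in: shifts go in units of 20 mm and turns go in units of 2 degrees. I convert before sending: 109 mm is 5.45, 40 mm is 2.

```bash
python3 drive.py '[{"aperture":0.4, "pos":[1.25, 0.3, 0]}, {"aperture":0.4, "pos":[1.25, 0.3, 0]}, {"aperture":0.4, "pos":[1.25, 0.3, 2]}, {"aperture":0.4, "pos":[1.25, 0.3, 4]}, {"aperture":0.4, "pos":[1.25, 0.3, 5.45]}, {"aperture":0.4, "pos":[1.25, 0.3, 5.45]}, {"aperture":0, "pos":[1.25, 0.3, 5.45]}, {"aperture":0, "pos":[1.25, 0.3, 5.45]}, {"aperture":0, "pos":[1.25, 0.3, 5.45]}, {"aperture":0, "pos":[1.25, 0.3, 5.45]}]' 40
python3 - <<'E'
from h import *
p=np.load('p.npy');o=monitor.observe();print(wr(p,[o['eef_pos']]))
E
python3 m.py g1 13.1
```

```text
time: 13.25
eef_pos: [543.9, 33.4, 88.6]
tool_rot: [179.9, 0.2, -177.6]
contact_force: [0.3, 3.0, -0.6]
gripper_width: 0.156
grip_force: 42.5
[[ 26.86 -71.07]]
-84.4823064344128 161.3287253626928 [ 0.29  2.95 -0.62] NEEDLE (np.float64(0.30137340518571853), np.float32(18.304688))
```

```bash
python3 drive.py '[{"aperture":0, "pos":[0, 0.075, 0]}, {"aperture":0, "pos":[0, 0.15, 0]}, {"aperture":0, "pos":[0, 0.15, 0]}, {"aperture":0, "pos":[0, 0.15, 0]}]'
python3 - <<'E'
from h import *
p=np.load('p.npy');o=monitor.observe();print(wr(p,[o['eef_pos']]))
E
python3 m.py g2 14.4
```

```text
time: 13.7
eef_pos: [543.9, 33.5, 88.6]
tool_rot: [-179.7, 0.2, -177.7]
contact_force: [0.3, -6.0, 4.4]
gripper_width: 0.153
grip_force: 43.3
[[ 26.87 -71.03]]
-84.47847407904649 161.28919480827514 [ 0.35 -6.    4.39] NEEDLE (np.float64(0.31245576585796125), np.float32(17.625))
```

```bash
python3 drive.py '[{"aperture":0, "pos":[0, 0.075, 0]}, {"aperture":0, "pos":[0, 0.125, 0]}, {"aperture":0, "pos":[0, 0.125, 0]}, {"aperture":0, "pos":[0, 0.125, 0]}]'
python3 - <<'E'
from h import *
p=np.load('p.npy');o=monitor.observe();print(wr(p,[o['eef_pos']]))
E
python3 m.py g3 14.4
```

```text
time: 14.15
eef_pos: [543.8, 33.9, 88.6]
tool_rot: [-179.5, 0.2, -177.8]
contact_force: [1.0, -12.5, 5.3]
gripper_width: 0.158
grip_force: 43.4
[[ 26.82 -70.58]]
-84.48790248948698 160.8321728110482 [  0.98 -12.48   5.3 ] NEEDLE (np.float64(0.31827190793577814), np.float32(16.62207))
```

Scaled: 1.2 mm is 0.06.

```bash
python3 drive.py '[{"aperture":0, "pos":[0, 0.06, 0]}, {"aperture":0, "pos":[0, 0.06, 0]}, {"aperture":0, "pos":[0, 0.06, 0]}]'
python3 - <<'E'
from h import *
p=np.load('p.npy');o=monitor.observe();print(wr(p,[o['eef_pos']]))
E
python3 m.py g4 14.4
```

```text
time: 14.5
eef_pos: [543.8, 34.9, 88.6]
tool_rot: [-179.5, 0.2, -177.8]
contact_force: [0.8, -13.6, 4.4]
gripper_width: 0.159
grip_force: 43.5
[[ 26.84 -69.62]]
-84.46308779798575 159.8809234351695 [  0.79 -13.61   4.4 ] NEEDLE (np.float64(0.33184837150193885), np.float32(17.357422))
```

The needle is on target. I relieve the push load, open, rise, and check from the same viewpoint as before.

```bash
python3 drive.py '[{"aperture":0, "pos":[0, -0.075, 0]}, {"aperture":0, "pos":[0, -0.15, 0]}, {"aperture":0, "pos":[0, -0.15, 0]}, {"aperture":0.4, "pos":[0, -0.15, 0]}, {"aperture":0.4, "pos":[0, -0.15, 0]}, {"aperture":0.4, "pos":[0, -0.15, 0]}, {"aperture":0.4, "pos":[0, -0.15, -2]}, {"aperture":0.4, "pos":[0, -0.15, -4]}, {"aperture":0.4, "pos":[-1.25, -0.3, -5.45]}, {"aperture":0.4, "pos":[-1.25, -0.3, -5.45]}, {"aperture":0.4, "pos":[-1.25, -0.3, -5.45]}, {"aperture":0.4, "pos":[-1.25, -0.3, -5.45]}]'; python3 m.py t3 14.4
python3 - <<'E'
from h import *
import pickle
c,im=pickle.load(open('t3.pkl','rb'));c0,im0=pickle.load(open('t2.pkl','rb'));p=np.load('p.npy')
for d in(14.0,14.4,14.8):print(needle(c,im,p,(61.8,d)))
# tab shift by template match, in rig mm at z 87
t=im0[5:32,353:395].copy();r=cv2.matchTemplate(im,t,cv2.TM_CCOEFF_NORMED);_,m,_,l=cv2.minMaxLoc(r)
w=wr(p,back(c,(l[0]+21.5,l[1]+15),87))[0];w0=wr(p,back(c0,(374.5,20),87))[0];print(m,l,w-w0)
g=cv2.cvtColor(im,cv2.COLOR_RGB2GRAY);x,y=l;print(x,y);print(g[y+28:y+44:2,x:x+42:1].min(0));print(g[y+13:y+22:4,x:x+42])
E
```

```text
time: 15.75
eef_pos: [566.0, 34.6, 194.7]
tool_rot: [180.0, -0.2, -177.6]
contact_force: [-1.2, 0.2, -0.6]
gripper_width: 0.4
grip_force: 0.0
-76.74393828796651 163.79031811181108 [-1.23  0.16 -0.61] NEEDLE (np.float64(0.32974166334097443), np.float32(26.554688))
(np.float64(0.32712840102500207), np.float32(26.59668))
(np.float64(0.32974166334097443), np.float32(26.554688))
(np.float64(0.3329531276503513), np.float32(26.476562))
0.9547353386878967 (346, 8) [0.17 1.08]
346 8
[243 242 242 242 242 228  60  79 164 163 162 162 164 163 147  44  62 139
  97  15  20  19  41  99  44  74 186 241 241 241 241 241 229  98  57 158
 240 241 241 240 218  41]
[[242 234 164 153 103 141 199 209 209 206 207 209 210 190 197 210 212 200
  157 115 109 119 131 172 209 209 210 204 177 132 160 203 207 209 203 205
  208 215 234 241 241 241]
 [243 243 239 212 114 167 205 210 208 209 207 211 205 196 212 218 216 224
  226 226 225 228 235 236 235 236 226 157 128 117 180 206 205 207 206 206
  208 213 241 240 241 240]
 [242 243 242 223 120 180 215 211 211 212 213 214 196 166 164 165 163 164
  165 162 163 173 214 241 242 242 242 231 135 142 206 226 224 224 225 227
  228 228 240 240 241 241]]
```

Scaled: -20 mm is -1.

```bash
python3 drive.py '[{"aperture":0.4, "pos":[0, 0, -1]}, {"aperture":0.4, "pos":[0, 0, -1]}, {"aperture":0.4, "pos":[0, 0, -1]}]'; python3 -c "
from bench import env, imaging, monitor
print(env.job_done())"
```

```text
time: 16.1
eef_pos: [567.1, 34.5, 215.4]
tool_rot: [180.0, -0.1, -177.6]
contact_force: [-0.2, 0.4, -0.9]
gripper_width: 0.403
grip_force: 0.0
the job is handed in; nothing more can be done
None
```

The job is handed in at about 16 s; the arm sprang back freely from its stop, the tyre's high spot is at the roller and the needle measured about 1 mm from mid-window, but hand-in returned no verdict.

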